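Complete the cell carrier and lift it off its nest

ROBOT

A 6-joint arm with a two-finger parallel gripper is mounted at the origin on the work surface. World frame = base frame: x ahead of the robot, y to its left, z up, the work surface at z = 0. Lengths are in m, angles in rad, forces in N, time in s.
With the tool pointing down it reaches from about 0.35 to 0.775 m from the base axis. Payload 5.5 kg.
Tool frame: the origin (TCP) lies at the very end of the fingers, on their centre line; the grasp point (between the pads) lies 19 mm behind it; z points along the fingers, y is the direction in which the jaws open and shut (so a half turn about z gives the same grasp; the last joint's range is limited). The gripper opens to 85 mm and grips with 20 to 120 N. Pads are 22 mm wide; open, the fingers measure 114 mm over their backs; the gripper's body (76 mm by 85 mm) begins 54 mm behind the grasp point. The pads swing forward as they close: fully open they stand 13 mm farther back than shut.
Start: joints at [0.963, 0.313, 0.046, 1.304, 0, 1.431], TCP at [0.259, 0.513, 0.231] pointing down, gripper open.
Joint ranges: [-2.76, 2.76], [-0.86, 1.69], [-1.03, 1.26], [-2.2, 2.34], [-1.47, 1.5], [-3.14, 3.14]. Speed limits (rad/s): [2.57, 2.57, 3.14, 3.14, 3.14, 3.14].

INTERFACE

Orientations are given as a unit quaternion [w, x, y, z].
In Python, from workcell import env gives the robot as it stands. The module is installed in compiled form; this text tells all that it offers.
- The arm moves only by the shell command python3 -m pendant 'ROWS' [FORCE]. ROWS is JSON, a list of rows, each an object with "fingers": the finger opening in mm, from 0 to 85.4; "delta_pos": the shift along the tool's x, y, z in mm, a list of three; "angular": the turn, a rotation vector about the tool's x, y, z in rad, a list of three. In form: [{"fingers": fingers, "delta_pos": [x, y, z], "angular": [ax, ay, az]}, ...]. A call has 1 to 12 rows; each row shifts and turns the commanded pose from where the row before left it, along the tool's axes as they then stand; what a row does not reach is not made up. A row lasts 1/10 s, in which the tool goes at most 50 mm and 8.59 degrees, less where a joint would pass 70% of its speed; a pose out of reach is approached as far as the arm can. A call is refused whole if a number of a shift passes 50 or a number of a turn 0.15, either way. A call with a gripper value outside its range is refused whole. The fingers move at their own pace and stop on an object; FORCE is the grip in N (left out, the last holds). Time passes only in rows, so rows that do not move let the fingers close. It gives the time, the measured TCP pose, the force and the opening at its end, in the units of the state.
- env.get_state(): the state, without advancing time (a new reading comes with each control period).
- env.read_camera(name): name is "side" or "top" or "wrist"; returns the picture (480x640x3 uint8, blue, green, red); there is no depth.
- env.camera_params(name): a dict with "fx", "fy", "cx", "cy" (pixels), "k1" (the pictures are not rectified: a ray, as slopes to the right and down, at radius r is drawn at 1 + k1 r^2 times it, then the intrinsics apply), "view" (4x4, takes a point from world to camera coordinates). Camera axes: x right, y up, looking along -z (the intrinsics and any distortion apply to the point x, -y, -z); pixel columns grow to the right and rows downward; lengths in m; the calibration is good to about 2 mm. A picture is of the moment at which its call begins: read the wrist's pose just before it. camera_params takes no time and is no camera call; for the wrist camera it gives the pose at the moment of the call.
- env.hand_in(): hands the job in, once; it reports no verdict.
The state is a dict: "clock": time; "joint_pos": joint angles; "qvel": joint speeds; "tau": joint torques, N m; "tcp_pos": TCP position; "orientation": TCP orientation; "wrist_force": force on the tool from outside, world axes, zero at the start; "ft_torque": the same for the moment, N m; "finger_gap": finger opening in m.
Only numpy, scipy, OpenCV 4.12 (cv2) and the standard library are available. Lean on these libraries where they do the work, as an engineer would, in place of code of your own. Each camera call takes 0.05 s, during which the arm holds its last target. There are 200 camera calls.

TASK

Take the tall loose cell out of the two-well stand, lower it (do not drop it) fully into the one free socket of the round carrier and let go of it there. Then lift the carrier with all four cells (its square centre post is the handle) at least 10 cm clear of its nest, and finish still holding it there, level and steady in the air. Leave the short cell in its well, and leave the screwdriver and the steel ring where they lie.

Things in the scene. Friction and masses are not known exactly. Their poses are not given: they have to be found in the camera images.
- carrier: loose round carrier, 0.28 to 0.46 kg empty: black disc, 160 mm diameter, 8 mm thick, with four grey sockets 55 mm from the centre along its +x, +y, -x and -y, and a square post in the middle. Origin: centre of the disc's underside, z up; turned any way round. A seated cell's underside is 8 mm, its top 78 mm above the origin. With four cells its weight is centred on the post.
- post_top (a point): centre of the top of the carrier's upright aluminium post, 24 x 24 mm square and plain, 100 mm above the disc's underside, on the carrier's axis. The post's flat faces look along the carrier's diagonals, 45 deg from its x and y axes, midway between the sockets. Axes as the carrier's.
- free_socket (a point): centre of the mouth of the free socket, the one on the carrier's +x side, 30 mm above the disc's underside. Each socket is 22 mm deep and 25 mm inside diameter, its upper 8 mm flared like a funnel to 33 mm inside, 39 mm outside at the mouth. Axes as the carrier's.
- new_cell: the tall loose cell, blue sleeve, steel button on top: 21 mm diameter, 70 mm tall, 0.07 kg. Origin at the centre of its underside, z along its axis. It stands at the start in one of the two wells of the stand, its underside 12 mm and its top 82 mm above the bench.
- short_cell: a shorter, slimmer cell of another type, 18 mm diameter, 45 mm tall, in the other well of the stand (underside 12 mm above the bench); origin at the centre of its underside. Stays where it is.
- cell_a: an identical full-size blue cell (21 mm diameter, 70 mm tall) already standing in a carrier socket at the start; origin at the centre of its underside, z along its axis. Stays in its socket.
- cell_b: an identical full-size blue cell (21 mm diameter, 70 mm tall) already standing in a carrier socket at the start; origin at the centre of its underside, z along its axis. Stays in its socket.
- cell_c: an identical full-size blue cell (21 mm diameter, 70 mm tall) already standing in a carrier socket at the start; origin at the centre of its underside, z along its axis. Stays in its socket.
- nest: fixed grey square plate, 190 x 190 mm, 25 mm high, on which the carrier rests; eight small lugs, 6 mm high, on its top surround the disc with about 2 mm play. Origin at the centre of its underside, on the bench. Nest and stand may be on either side.
- stand: fixed aluminium block, 70 (x) by 150 (y) by 30 (z) mm, with two wells of 25 mm diameter and 18 mm depth at 42 mm either side of its centre along its y. Origin at the centre of its underside, on the bench.
- screwdriver: loose screwdriver with black handle lying beyond the work; origin near its middle, on the underside. Leave it alone.
- spacer_ring: loose dark steel ring, 72 mm outside, 52 mm inside diameter, 22 mm high, lying near the robot; origin at the centre of its underside. Leave it alone.
Not all that is in view belongs to the job. Leave any orange look-alike of the cell_a alone. What is shaped like the cell_b but yellow is not meant.

How it is judged:
On the way, in this order (a step that is already met when the one before it is completed fails the run):
1. the tall cell stands fully in the free socket, let go, with the carrier still on its nest (horizontal distance between new_cell and free_socket below 0.006 m and z of new_cell in the frame of carrier between 0.003 and 0.013 m and angle between the z axis of new_cell and the z axis of carrier, either way round below 0.2 rad and contact force between the fingers and new_cell below 0.1 N and height (world z) of carrier below 0.032 m), for 0.2 s.
2. the carrier with its cells is lifted clear of the nest (height (world z) of carrier above 0.085 m and contact force between carrier and nest below 0.05 N), for 0.1 s.
At the end, for the whole second after the job is handed in: The fingers hold the carrier with its underside more than 95 mm above the nest plate (120 mm above the bench), touching neither nest nor stand, level within 0.12 rad and still (under 20 mm/s and 0.12 rad/s); all four cells stand fully down in their sockets (height (world z) of carrier above 0.12 m and angle between carrier's own z axis and vertical below 0.12 rad and linear speed of carrier below 0.02 m/s and angular speed of carrier below 0.12 rad/s and contact force between the fingers and carrier above 1 N and contact force between carrier and nest below 0.05 N and contact force between carrier and stand below 0.05 N and horizontal distance between new_cell and free_socket below 0.006 m and z of new_cell in the frame of carrier between 0.003 and 0.013 m and angle between the z axis of each of new_cell, cell_a, cell_b, cell_c and the z axis of carrier, either way round below 0.2 rad and distance between each of cell_a, cell_b, cell_c and carrier below 0.061 m and z of each of cell_a, cell_b, cell_c in the frame of carrier below 0.014 m); the arm keeps its last pose, push and grip.
It fails at once if the short cell shoved, lifted or knocked over (moved more than 25 mm) (distance of short_cell from where it was at the start of the episode above 0.025 m).
It fails at once if the screwdriver shoved, lifted or knocked over (moved more than 25 mm) (distance of screwdriver from where it was at the start of the episode above 0.025 m).
It fails at once if the steel ring shoved, lifted or knocked over (moved more than 25 mm) (distance of spacer_ring from where it was at the start of the episode above 0.025 m).
It fails at once if the carrier tipped (more than 0.3 rad) (angle between carrier's own z axis and vertical above 0.3 rad).
It fails at once if the tall cell dropped (falling free at more than 0.7 m/s) (linear speed of new_cell above 0.7 m/s and contact force between the fingers and new_cell below 0.01 N).
It also fails if it takes over 51 s, if anything falls off the work surface, if the arm or the gripper's body presses on something with over 40 N, if the wrist force passes 120 N, or if a joint passes its speed limit or range.

## Working session

There is one attempt and no reset: what is moved stays moved. The work goes in short steps, Python scripts to look and compute and a shell command to move; the robot and the scene stay as the last step left them, time stands still between calls to the robot, and variables do not carry over. Pictures are saved under pics/ and viewed, about 8 in all and at most 12, crops included, and the job is handed in when it is done.

```bash
mkdir -p pics; python3 - <<'E'
from workcell import env
import cv2,numpy as np
s=env.get_state();print(s)
for n in("top","side"):
    p=env.camera_params(n);print(n,{k:np.round(v,4).tolist() if k=="view" else v for k,v in p.items()})
    cv2.imwrite(f"pics/{n}0.png",env.read_camera(n))
E
```

```text
{'clock': 0.0, 'joint_pos': array([9.63429045e-01, 3.13970333e-01, 4.49633039e-02, 1.30362224e+00,
       4.88697872e-05, 1.43116699e+00]), 'qvel': array([ 0.00118251,  0.00134263,  0.00046898,  0.00044423, -0.00104157,
       -0.00177363]), 'tau': array([-2.97619717e-04, -4.80626357e+01,  2.98534620e+01,  1.94411696e-02,
       -2.40120162e-04, -2.29770029e-05]), 'tcp_pos': array([0.25895641, 0.51279782, 0.23041959]), 'orientation': array([-3.57147928e-04,  2.31742823e-01,  9.72776656e-01, -8.44372015e-04]), 'wrist_force': array([ 1.10504582, -0.42394408,  0.07852023]), 'ft_torque': array([-0.01054775,  0.0114309 , -0.03619074]), 'finger_gap': 0.08518954044023667}
top {'fx': 545.6658589782334, 'fy': 545.6658589782334, 'cx': 312.1382818581317, 'cy': 235.3632914468414, 'k1': -0.07161915708527412, 'view': [[-0.0059, -1.0, -0.0033, -0.0187], [0.9777, -0.0065, 0.2097, -0.5829], [-0.2097, -0.002, 0.9778, -1.1299], [0.0, 0.0, 0.0, 1.0]]}
side {'fx': 515.595709369674, 'fy': 515.595709369674, 'cx': 327.0599532552017, 'cy': 241.626065693895, 'k1': 0.024210698376701218, 'view': [[0.6601, -0.751, 0.0155, -0.4245], [0.4308, 0.3954, 0.8112, -0.3333], [-0.6154, -0.5288, 0.5846, -0.7293], [0.0, 0.0, 0.0, 1.0]]}
```

View pics/top0.png

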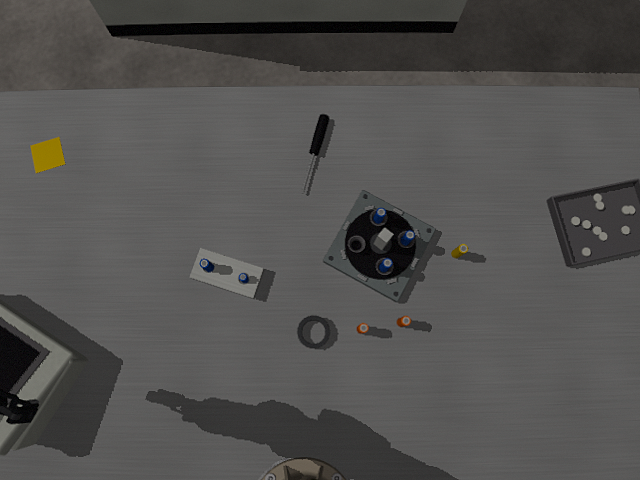

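View pics/side0.png

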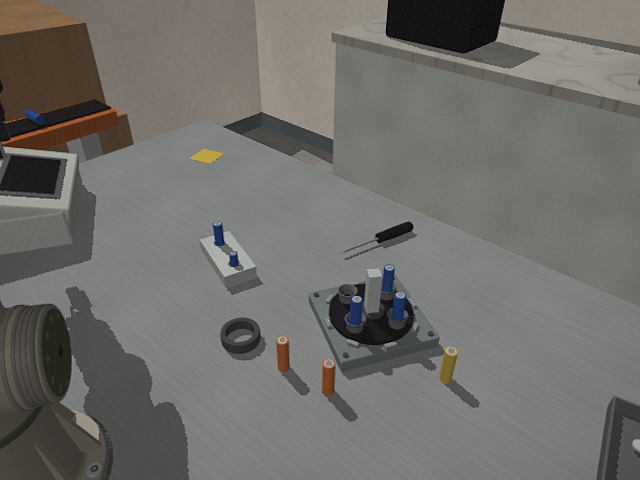

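```bash
cat > h.py <<'E'
import cv2,numpy as np
from workcell import env
def onto(p,uv,z):
    K=np.array([[p["fx"],0,p["cx"]],[0,p["fy"],p["cy"]],[0,0,1]])
    a=cv2.undistortPoints(np.array([[uv]],float),K,np.array([p["k1"],0,0,0.]))[0,0]
    V=np.array(p["view"]);R=V[:3,:3];c=-R.T@V[:3,3]
    d=R.T@np.array([a[0],-a[1],-1]);return c+d*(z-c[2])/d[2]
def proj(p,P):
    V=np.array(p["view"]);q=V[:3,:3]@P+V[:3,3];a=np.array([q[0],-q[1]])/-q[2]
    a=a*(1+p["k1"]*(a@a));return np.array([p["fx"]*a[0]+p["cx"],p["fy"]*a[1]+p["cy"]])
E
python3 - <<'E'
import cv2,numpy as np
t=cv2.imread("pics/top0.png")
a=cv2.resize(t[185:305,320:450],None,fx=4.6,fy=4.6,interpolation=cv2.INTER_CUBIC)
b=cv2.resize(t[240:305,185:275],None,fx=4.6,fy=4.6,interpolation=cv2.INTER_CUBIC)
b=cv2.resize(t[245:290,190:230],None,fx=4.6,fy=4.6,interpolation=cv2.INTER_CUBIC)
out=np.zeros((560,798,3),np.uint8);out[:a.shape[0],:a.shape[1]]=a;out[:b.shape[0],610:610+b.shape[1]]=b
cv2.imwrite("pics/c1.png",out)
E
```

```text
(no output)
```

View pics/c1.png

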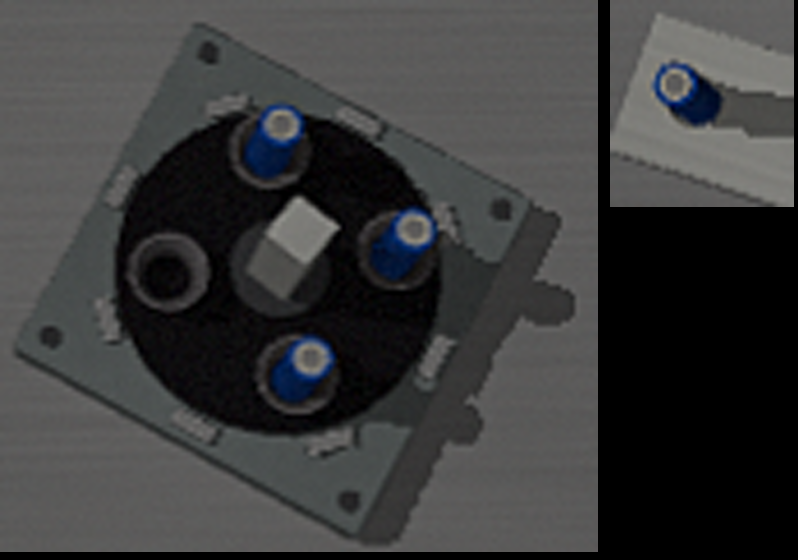

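```bash
python3 - <<'E'
from h import *
p=env.camera_params("top")
f=lambda x,y,o:((x+.5)/4.6-.5+o[0],(y+.5)/4.6-.5+o[1])
o=(320,185);P={}
for n,x,y,z,oo in[("A",282,125,.103,o),("B",414,230,.103,o),("C",311,357,.103,o),("post",304,230,.125,o),("sock",169,272,.055,o),("new",66,83,.082,(190,245)),("short",(243-190)*4.6,(278-245)*4.6,.057,(190,245))]:
    P[n]=onto(p,f(x,y,oo),z);print(n,P[n].round(4))
c=(P["A"]+P["C"])/2;print("AC mid",c,"B-sock mid",(P["B"]+P["sock"])/2)
v=(P["sock"]-P["B"])[:2];w=(P["C"]-P["A"])[:2]
print(np.linalg.norm(v),np.linalg.norm(w),np.degrees(np.arctan2(v[1],v[0])),np.degrees(np.arctan2(w[1],w[0])))
print("ring",onto(p,(314,332),.022))
s=env.get_state()
from scipy.spatial.transform import Rotation as R
q=s["orientation"];print(R.from_quat(q[[1,2,3,0]]).as_matrix().round(3))
v=P["new"]-s["tcp_pos"];print(v)
E
```

```text
A [ 0.6243 -0.1691  0.103 ]
B [ 0.5742 -0.2282  0.103 ]
C [ 0.5156 -0.1788  0.103 ]
post [ 0.5698 -0.1746  0.125 ]
sock [ 0.5648 -0.119   0.055 ]
new [0.5205 0.2085 0.082 ]
short [0.4914 0.1285 0.057 ]
AC mid [ 0.5699077  -0.17393677  0.103     ] B-sock mid [ 0.5694877  -0.17361248  0.079     ]
0.10954807216962352 0.10913523794275999 94.90507455703346 -174.91759905591957
ring [ 0.37575225 -0.02505271  0.022     ]
[[-0.893  0.451 -0.001]
 [ 0.451  0.893 -0.001]
 [ 0.    -0.002 -1.   ]]
[ 0.26145918 -0.30438033 -0.14851581]
```

```bash
python3 -m pendant '[{"fingers":60,"delta_pos":[0,0,0],"angular":[0,0,0.145]},{"fingers":60,"delta_pos":[0,0,0],"angular":[0,0,0.145]},{"fingers":60,"delta_pos":[0,0,0],"angular":[0,0,0.145]},{"fingers":60,"delta_pos":[0,0,0],"angular":[0,0,0.145]},{"fingers":60,"delta_pos":[0,0,0],"angular":[0,0,0.145]},{"fingers":60,"delta_pos":[0,0,0],"angular":[0,0,0.145]},{"fingers":60,"delta_pos":[0,0,0],"angular":[0,0,0.145]},{"fingers":60,"delta_pos":[-32,23,0],"angular":[0,0,0]},{"fingers":60,"delta_pos":[-32,23,0],"angular":[0,0,0]},{"fingers":60,"delta_pos":[-32,23,0],"angular":[0,0,0]},{"fingers":60,"delta_pos":[-32,23,0],"angular":[0,0,0]}]' 40
python3 -m pendant '[{"fingers":60,"delta_pos":[-32,23,0],"angular":[0,0,0]},{"fingers":60,"delta_pos":[-32,23,0],"angular":[0,0,0]},{"fingers":60,"delta_pos":[-32,23,0],"angular":[0,0,0]},{"fingers":60,"delta_pos":[-32,23,0],"angular":[0,0,0]},{"fingers":60,"delta_pos":[-32,23,20],"angular":[0,0,0]},{"fingers":60,"delta_pos":[-30,23,20],"angular":[0,0,0]},{"fingers":60,"delta_pos":[0,0,20],"angular":[0,0,0]},{"fingers":60,"delta_pos":[0,0,0],"angular":[0,0,0]},{"fingers":60,"delta_pos":[0,0,0],"angular":[0,0,0]}]'
cat >> h.py <<'E'
from scipy.spatial.transform import Rotation
def togo(target,yaw):  # yaw of jaw (deg)
    s=env.get_state();q=s["orientation"];R=Rotation.from_quat(q[[1,2,3,0]]).as_matrix()
    y=np.degrees(np.arctan2(R[1,1],R[0,1]));d=(yaw-y+90)%180-90
    print("t",s["clock"],"tcp",s["tcp_pos"].round(4),"jaw",y.round(2),"turn tool z",-np.radians(d).round(4),"shift mm",(R.T@(np.array(target)-s["tcp_pos"])*1000).round(1),"zax",R[:,2].round(4),"gap",s["finger_gap"],"F",s["wrist_force"].round(2),"q",s["joint_pos"].round(2))
E
python3 - <<'E'
from h import *
togo((.5205,.2085,.046),5)
p=env.camera_params("wrist")
im=env.read_camera("wrist");cv2.imwrite("pics/w1.png",im)
print(proj(p,np.array([.5205,.2085,.082])))
E
```

```text
clock: 1.2
tcp_pos: [0.3626, 0.3926, 0.2309]
orientation: [-0.0, 0.675, 0.738, -0.0]
wrist_force: [0.2, -0.2, 0.7]
finger_gap: 0.0597
clock: 2.1
tcp_pos: [0.5156, 0.2167, 0.171]
orientation: [-0.001, 0.675, 0.738, -0.001]
wrist_force: [0.3, -0.0, 0.7]
finger_gap: 0.0601
t 2.1 tcp [0.5156 0.2167 0.171 ] jaw 5.04 turn tool z 0.0008 shift mm [ -8.5   4.3 125. ] zax [-1.8e-03 -2.0e-04 -1.0e+00] gap 0.06005805105476467 F [ 0.28 -0.03  0.66] q [ 0.25  0.31 -0.11  1.15  0.    1.74]
[326.28293987 255.56894872]
```

View pics/w1.png

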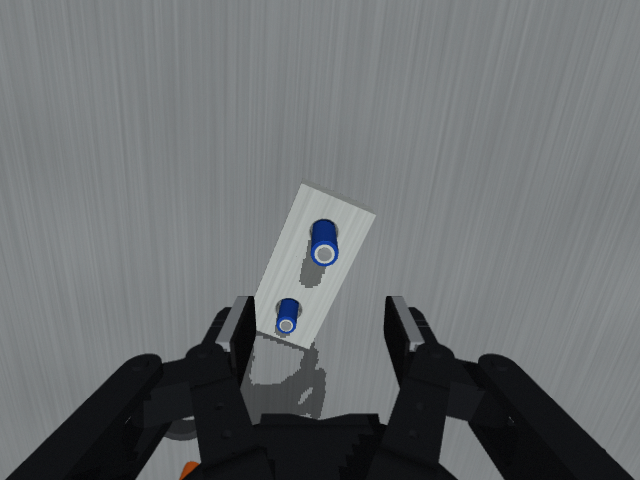

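```bash
python3 - <<'E'
from h import *
p=env.camera_params("wrist")
a=onto(p,(323.5,254),.082);print(a);print(onto(p,(286,325),.057))
togo((a[0],a[1],.046),5)
E
```

```text
[0.51904137 0.20975914 0.082     ]
[0.49348473 0.13084232 0.057     ]
t 2.15 tcp [0.5161 0.2172 0.1719] jaw 5.08 turn tool z 0.0015 shift mm [ -7.6   2.2 125.9] zax [ 0.e+00  2.e-04 -1.e+00] gap 0.060025123182454836 F [ 0.11 -0.64  0.02] q [ 0.25  0.31 -0.11  1.15  0.    1.74]
```

```bash
python3 -m pendant '[{"fingers":60,"delta_pos":[-8,3,20],"angular":[0,0,0]},{"fingers":60,"delta_pos":[0,0,25],"angular":[0,0,0]},{"fingers":60,"delta_pos":[0,0,25],"angular":[0,0,0]},{"fingers":60,"delta_pos":[0,0,25],"angular":[0,0,0]},{"fingers":60,"delta_pos":[0,0,20],"angular":[0,0,0]},{"fingers":60,"delta_pos":[0,0,10],"angular":[0,0,0]},{"fingers":60,"delta_pos":[0,0,0],"angular":[0,0,0]},{"fingers":10,"delta_pos":[0,0,0],"angular":[0,0,0]},{"fingers":10,"delta_pos":[0,0,0],"angular":[0,0,0]},{"fingers":10,"delta_pos":[0,0,0],"angular":[0,0,0]},{"fingers":10,"delta_pos":[0,0,0],"angular":[0,0,0]},{"fingers":10,"delta_pos":[0,0,0],"angular":[0,0,0]}]' 40
python3 -m pendant '[{"fingers":10,"delta_pos":[0,0,0],"angular":[0,0,0]},{"fingers":10,"delta_pos":[0,0,-10],"angular":[0,0,0]},{"fingers":10,"delta_pos":[0,0,-20],"angular":[0,0,0]},{"fingers":10,"delta_pos":[0,0,-30],"angular":[0,0,0]},{"fingers":10,"delta_pos":[0,0,-40],"angular":[0,0,0]},{"fingers":10,"delta_pos":[0,0,-40],"angular":[0,0,0]},{"fingers":10,"delta_pos":[0,0,0],"angular":[0,0,0]},{"fingers":10,"delta_pos":[0,0,0],"angular":[0,0,0]}]'
python3 - <<'E'
from h import *
togo((.5649,-.119,.186),5)
p=env.camera_params("wrist")
im=env.read_camera("wrist");s=env.get_state()
print(proj(p,s["tcp_pos"]+[0,0,.035]))
b,g,r=[im[...,i].astype(int) for i in range(3)]
m=((b>90)&(b>2*r)&(b>g*1.5)).astype(np.uint8);n,l,st,c=cv2.connectedComponentsWithStats(m);print([(st[i],c[i].round(1)) for i in range(1,n) if st[i][4]>40])
cv2.imwrite("pics/w2.png",im)
E
```

```text
clock: 3.35
tcp_pos: [0.521, 0.2093, 0.0477]
orientation: [0.001, 0.675, 0.738, 0.001]
wrist_force: [-0.2, -0.5, 6.8]
finger_gap: 0.02
clock: 4.15
tcp_pos: [0.5207, 0.2091, 0.1877]
orientation: [0.001, 0.675, 0.737, 0.001]
wrist_force: [0.0, -0.1, -1.5]
finger_gap: 0.02
t 4.15 tcp [0.5207 0.2091 0.1877] jaw 5.03 turn tool z 0.0006 shift mm [-330.7   15.2    1.6] zax [ 2.7e-03  7.0e-04 -1.0e+00] gap 0.019958273636736933 F [ 0.02 -0.07 -1.5 ] q [ 0.24  0.3  -0.08  1.19 -0.    1.72]
[318.83029744 351.46246268]
[(array([ 294,  259,   51,  112, 3023], dtype=int32), array([319.2, 307.9])), (array([275, 285,  18,  16, 139], dtype=int32), array([281.9, 291.3]))]
```

View pics/w2.png

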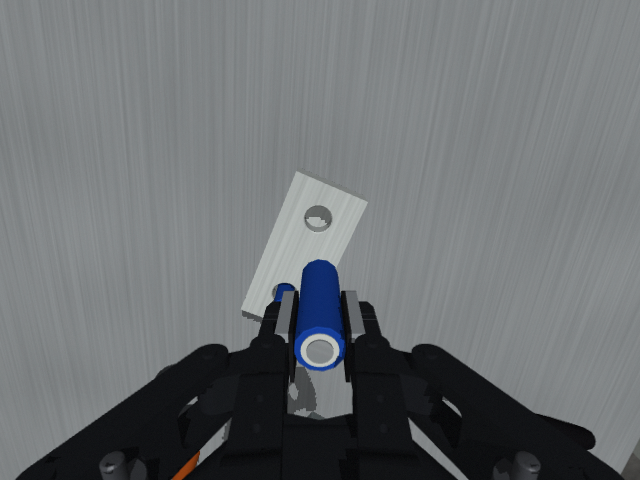

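```bash
python3 -m pendant '[{"fingers":10,"delta_pos":[-20,1,0],"angular":[0,0,0]},{"fingers":10,"delta_pos":[-35,2,0],"angular":[0,0,0]},{"fingers":10,"delta_pos":[-40,2,0],"angular":[0,0,0]},{"fingers":10,"delta_pos":[-40,2,0],"angular":[0,0,0]},{"fingers":10,"delta_pos":[-40,2,0],"angular":[0,0,0]},{"fingers":10,"delta_pos":[-40,2,0],"angular":[0,0,0]},{"fingers":10,"delta_pos":[-30,2,0],"angular":[0,0,0]},{"fingers":10,"delta_pos":[-15,2,0],"angular":[0,0,0]},{"fingers":10,"delta_pos":[0,0,0],"angular":[0,0,0]},{"fingers":10,"delta_pos":[0,0,0],"angular":[0,0,0]},{"fingers":10,"delta_pos":[0,0,0],"angular":[0,0,0]}]'
python3 - <<'E'
from h import *
togo((.5649,-.119,.103),5)
p=env.camera_params("wrist")
im=env.read_camera("wrist")
for P in [(.5649,-.119,.055),(.5697,-.1738,.125)]: print(proj(p,np.array(P)))
s=env.get_state();print(proj(p,s["tcp_pos"]+[0,0,.035]))
cv2.imwrite("pics/w3.png",im)
E
```

```text
clock: 5.3
tcp_pos: [0.5573, -0.0474, 0.1857]
orientation: [-0.001, 0.675, 0.738, -0.0]
wrist_force: [-0.5, 1.0, -0.6]
finger_gap: 0.02
t 5.3 tcp [ 0.5573 -0.0474  0.1857] jaw 5.12 turn tool z 0.0022 shift mm [-72.1   1.3  82.7] zax [-1.3e-03  7.0e-04 -1.0e+00] gap 0.019960645921190758 F [-0.54  1.03 -0.59] q [-0.23  0.3  -0.08  1.19  0.    1.25]
[321.83438865 304.08074045]
[322.06160229 412.70188705]
[321.585851   353.92120755]
```

View pics/w3.png

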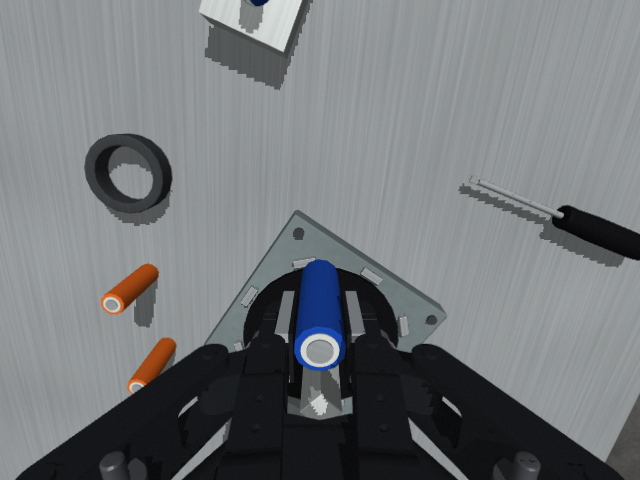

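```bash
python3 -m pendant '[{"fingers":10,"delta_pos":[-20,1,0],"angular":[0,0,0]},{"fingers":10,"delta_pos":[-30,0,0],"angular":[0,0,0]},{"fingers":10,"delta_pos":[-22,0,0],"angular":[0,0,0]},{"fingers":10,"delta_pos":[0,0,0],"angular":[0,0,0]},{"fingers":10,"delta_pos":[0,0,20],"angular":[0,0,0]},{"fingers":10,"delta_pos":[0,0,25],"angular":[0,0,0]},{"fingers":10,"delta_pos":[0,0,25],"angular":[0,0,0]},{"fingers":10,"delta_pos":[0,0,10],"angular":[0,0,0]},{"fingers":10,"delta_pos":[0,0,0],"angular":[0,0,0]},{"fingers":10,"delta_pos":[0,0,0],"angular":[0,0,0]},{"fingers":10,"delta_pos":[0,0,0],"angular":[0,0,0]}]'
python3 - <<'E'
from h import *
togo((.5649,-.119,.068),5)
for n in("top","side"): 
    im=env.read_camera(n);cv2.imwrite(f"pics/{n}1.png",im)
c=cv2.resize(cv2.imread("pics/side1.png")[220:380,290:450],None,fx=3.5,fy=3.5,interpolation=cv2.INTER_CUBIC)
cv2.imwrite("pics/s1c.png",c)
E
```

```text
clock: 6.45
tcp_pos: [0.5662, -0.1203, 0.1078]
orientation: [0.001, 0.675, 0.738, 0.001]
wrist_force: [0.8, 0.4, -0.2]
finger_gap: 0.0199
t 6.45 tcp [ 0.5662 -0.1203  0.1078] jaw 5.07 turn tool z 0.0012 shift mm [ 1.4 -1.3 39.8] zax [ 2.5e-03 -7.0e-04 -1.0e+00] gap 0.019894707647876632 F [ 0.79  0.37 -0.17] q [-0.35  0.38 -0.16  1.02  0.    1.13]
```

View pics/s1c.png

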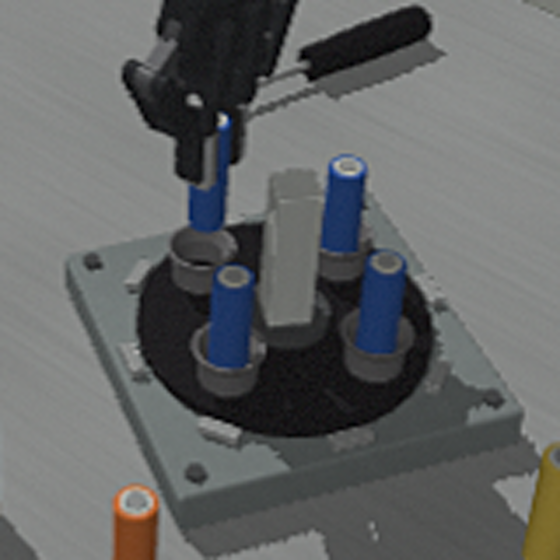

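```bash
python3 -m pendant '[{"fingers":10,"delta_pos":[1,-1,5],"angular":[0,0,0]},{"fingers":10,"delta_pos":[0,0,6],"angular":[0,0,0]},{"fingers":10,"delta_pos":[0,0,6],"angular":[0,0,0]},{"fingers":10,"delta_pos":[0,0,4],"angular":[0,0,0]},{"fingers":10,"delta_pos":[0,0,0],"angular":[0,0,0]}]'
python3 -m pendant '[{"fingers":10,"delta_pos":[0,0,4],"angular":[0,0,0]},{"fingers":10,"delta_pos":[0,0,4],"angular":[0,0,0]},{"fingers":10,"delta_pos":[0,0,3],"angular":[0,0,0]},{"fingers":10,"delta_pos":[0,0,0],"angular":[0,0,0]}]'
python3 -m pendant '[{"fingers":10,"delta_pos":[0,0,2],"angular":[0,0,0]},{"fingers":10,"delta_pos":[0,0,2],"angular":[0,0,0]},{"fingers":10,"delta_pos":[0,0,0],"angular":[0,0,0]}]'
```

```text
clock: 7.05
tcp_pos: [0.5634, -0.1192, 0.0842]
orientation: [-0.001, 0.675, 0.737, -0.0]
wrist_force: [-0.6, -0.3, -2.0]
finger_gap: 0.0195
clock: 7.45
tcp_pos: [0.5637, -0.1193, 0.0737]
orientation: [-0.0, 0.675, 0.738, -0.0]
wrist_force: [-0.3, -0.3, -0.4]
finger_gap: 0.0203
clock: 7.75
tcp_pos: [0.564, -0.1193, 0.0701]
orientation: [-0.0, 0.675, 0.738, -0.0]
wrist_force: [-0.2, 0.5, -0.6]
finger_gap: 0.0199
```

```bash
python3 -m pendant '[{"fingers":10,"delta_pos":[0,0,1],"angular":[0,0,0]},{"fingers":10,"delta_pos":[0,0,0],"angular":[0,0,0]}]'
python3 -m pendant '[{"fingers":10,"delta_pos":[0,0,1],"angular":[0,0,0]},{"fingers":10,"delta_pos":[0,0,0],"angular":[0,0,0]}]'
```

```text
clock: 7.95
tcp_pos: [0.5641, -0.1194, 0.0692]
orientation: [-0.0, 0.675, 0.738, 0.0]
wrist_force: [-0.0, -0.7, 0.1]
finger_gap: 0.0201
clock: 8.15
tcp_pos: [0.5643, -0.1195, 0.0687]
orientation: [0.0, 0.675, 0.738, 0.0]
wrist_force: [-0.6, 0.0, 2.9]
finger_gap: 0.0199
```

Contact with the floor, at the expected height. Release to 50 mm and rise.

```bash
python3 -m pendant '[{"fingers":30,"delta_pos":[0,0,0],"angular":[0,0,0]},{"fingers":50,"delta_pos":[0,0,0],"angular":[0,0,0]},{"fingers":50,"delta_pos":[0,0,0],"angular":[0,0,0]},{"fingers":50,"delta_pos":[0,0,0],"angular":[0,0,0]},{"fingers":50,"delta_pos":[0,0,-10],"angular":[0,0,0]},{"fingers":50,"delta_pos":[0,0,-25],"angular":[0,0,0]},{"fingers":50,"delta_pos":[0,0,-35],"angular":[0,0,0]},{"fingers":50,"delta_pos":[0,0,-30],"angular":[0,0,0]},{"fingers":50,"delta_pos":[30,0,-10],"angular":[0,0,0]},{"fingers":50,"delta_pos":[30,0,0],"angular":[0,0,0]},{"fingers":50,"delta_pos":[0,0,0],"angular":[0,0,0]},{"fingers":50,"delta_pos":[0,0,0],"angular":[0,0,0]}]'
python3 - <<'E'
from h import *
togo((.5697,-.1738,.070),50)
p=env.camera_params("wrist")
im=env.read_camera("wrist");cv2.imwrite("pics/w4.png",im)
for P in [(.5649,-.119,.103),(.5697,-.1738,.125)]: print(proj(p,np.array(P)))
top=env.read_camera("top");side=env.read_camera("side")
r=lambda a:cv2.resize(a,(400,400),interpolation=cv2.INTER_CUBIC)
cv2.imwrite("pics/c4.png",np.vstack([np.hstack([r(top[190:310,325:445]),r(side[230:370,300:440])])]))
cv2.imwrite("pics/c4b.png",im)
E
```

```text
clock: 9.35
tcp_pos: [0.5589, -0.0592, 0.1791]
orientation: [0.0, 0.675, 0.738, 0.0]
wrist_force: [0.0, -0.2, 0.5]
finger_gap: 0.0502
t 9.35 tcp [ 0.5589 -0.0592  0.1791] jaw 5.13 turn tool z -0.7832 shift mm [-115.1    0.4  109.1] zax [ 9.e-04 -5.e-04 -1.e+00] gap 0.05015953461986342 F [ 0.02 -0.23  0.55] q [-0.25  0.31 -0.09  1.17 -0.    1.23]
[321.195684   326.24115389]
[321.15458007 407.1255261 ]
```

View pics/c4.png

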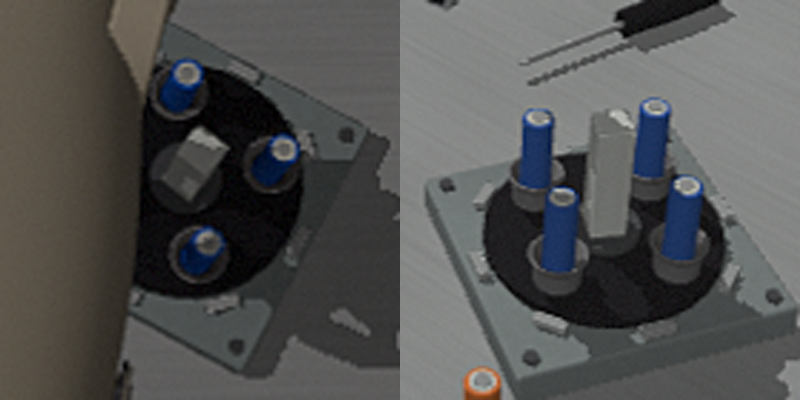

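View pics/c4b.png

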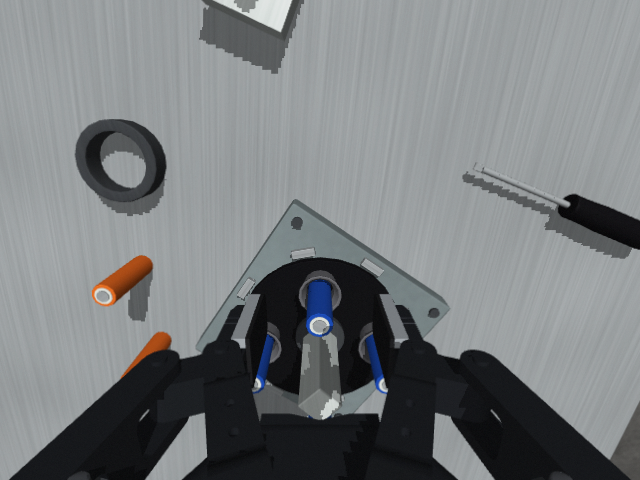

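```bash
python3 -m pendant '[{"fingers":56,"delta_pos":[0,0,-5],"angular":[0,0,-0.13]},{"fingers":56,"delta_pos":[0,0,0],"angular":[0,0,-0.13]},{"fingers":56,"delta_pos":[0,0,0],"angular":[0,0,-0.13]},{"fingers":56,"delta_pos":[0,0,0],"angular":[0,0,-0.13]},{"fingers":56,"delta_pos":[0,0,0],"angular":[0,0,-0.13]},{"fingers":56,"delta_pos":[0,0,0],"angular":[0,0,-0.133]},{"fingers":56,"delta_pos":[-20,-20,0],"angular":[0,0,0]},{"fingers":56,"delta_pos":[-25,-25,0],"angular":[0,0,0]},{"fingers":56,"delta_pos":[-22,-21,0],"angular":[0,0,0]},{"fingers":56,"delta_pos":[-15,-15,0],"angular":[0,0,0]},{"fingers":56,"delta_pos":[0,0,0],"angular":[0,0,0]},{"fingers":56,"delta_pos":[0,0,0],"angular":[0,0,0]}]'
python3 - <<'E'
from h import *
togo((.5697,-.1738,.070),50)
E
```

```text
clock: 10.7
tcp_pos: [0.569, -0.1753, 0.1828]
orientation: [-0.001, 0.344, 0.939, 0.0]
wrist_force: [-0.7, 0.2, 0.3]
finger_gap: 0.0559
t 10.7 tcp [ 0.569  -0.1753  0.1828] jaw 49.78 turn tool z -0.0038 shift mm [  0.2   1.6 112.8] zax [-8.e-04  8.e-04 -1.e+00] gap 0.055944117387269496 F [-0.65  0.17  0.34] q [-0.43  0.37  0.01  1.21  0.    0.27]
```

```bash
python3 -m pendant '[{"fingers":56,"delta_pos":[0,1,20],"angular":[0,0,0]},{"fingers":56,"delta_pos":[0,0,25],"angular":[0,0,0]},{"fingers":56,"delta_pos":[0,0,20],"angular":[0,0,0]},{"fingers":56,"delta_pos":[0,0,20],"angular":[0,0,0]},{"fingers":56,"delta_pos":[0,0,0],"angular":[0,0,0]}]'
python3 -m pendant '[{"fingers":56,"delta_pos":[0,0,15],"angular":[0,0,0]},{"fingers":56,"delta_pos":[0,0,12],"angular":[0,0,0]},{"fingers":56,"delta_pos":[0,0,0],"angular":[0,0,0]},{"fingers":56,"delta_pos":[0,0,0],"angular":[0,0,0]}]'
python3 -m pendant '[{"fingers":10,"delta_pos":[0,0,0],"angular":[0,0,0]},{"fingers":10,"delta_pos":[0,0,0],"angular":[0,0,0]},{"fingers":10,"delta_pos":[0,0,0],"angular":[0,0,0]},{"fingers":10,"delta_pos":[0,0,0],"angular":[0,0,0]},{"fingers":10,"delta_pos":[0,0,0],"angular":[0,0,0]},{"fingers":10,"delta_pos":[0,0,0],"angular":[0,0,0]}]' 80
```

```text
clock: 11.2
tcp_pos: [0.5677, -0.1716, 0.0954]
orientation: [-0.003, 0.342, 0.94, 0.0]
wrist_force: [-1.1, -0.2, -0.2]
finger_gap: 0.056
clock: 11.6
tcp_pos: [0.57, -0.1734, 0.0717]
orientation: [-0.0, 0.343, 0.939, 0.0]
wrist_force: [0.0, 0.1, 0.0]
finger_gap: 0.0562
clock: 12.2
tcp_pos: [0.5706, -0.174, 0.0723]
orientation: [0.001, 0.343, 0.939, -0.0]
wrist_force: [-0.4, 0.1, 5.3]
finger_gap: 0.0232
```

```bash
python3 -m pendant '[{"fingers":10,"delta_pos":[0,0,-3],"angular":[0,0,0]},{"fingers":10,"delta_pos":[0,0,-5],"angular":[0,0,0]},{"fingers":10,"delta_pos":[0,0,-8],"angular":[0,0,0]},{"fingers":10,"delta_pos":[0,0,-8],"angular":[0,0,0]},{"fingers":10,"delta_pos":[0,0,-5],"angular":[0,0,0]},{"fingers":10,"delta_pos":[0,0,0],"angular":[0,0,0]},{"fingers":10,"delta_pos":[0,0,0],"angular":[0,0,0]}]' 100
python3 - <<'E'
from h import *
togo((.5697,-.1738,.2),50)
E
```

```text
clock: 12.9
tcp_pos: [0.5701, -0.1737, 0.1004]
orientation: [0.0, 0.343, 0.939, 0.0]
wrist_force: [0.3, -1.7, -6.1]
finger_gap: 0.023
t 12.9 tcp [ 0.5701 -0.1737  0.1004] jaw 49.91 turn tool z -0.0016 shift mm [  0.2  -0.4 -99.6] zax [ 4.e-04 -0.e+00 -1.e+00] gap 0.022959722940610536 F [ 0.33 -1.69 -6.07] q [-0.43  0.42 -0.13  1.02  0.    0.27]
```

```bash
python3 -m pendant '[{"fingers":10,"delta_pos":[0,0,-5],"angular":[0,0,0]},{"fingers":10,"delta_pos":[0,0,-10],"angular":[0,0,0]},{"fingers":10,"delta_pos":[0,0,-15],"angular":[0,0,0]},{"fingers":10,"delta_pos":[0,0,-15],"angular":[0,0,0]},{"fingers":10,"delta_pos":[0,0,-15],"angular":[0,0,0]},{"fingers":10,"delta_pos":[0,0,-15],"angular":[0,0,0]},{"fingers":10,"delta_pos":[0,0,-15],"angular":[0,0,0]},{"fingers":10,"delta_pos":[0,0,-8],"angular":[0,0,0]},{"fingers":10,"delta_pos":[0,0,-4],"angular":[0,0,0]},{"fingers":10,"delta_pos":[0,0,0],"angular":[0,0,0]},{"fingers":10,"delta_pos":[0,0,0],"angular":[0,0,0]},{"fingers":10,"delta_pos":[0,0,0],"angular":[0,0,0]}]'
python3 -m pendant '[{"fingers":10,"delta_pos":[0,0,0],"angular":[0,0,0]},{"fingers":10,"delta_pos":[0,0,0],"angular":[0,0,0]},{"fingers":10,"delta_pos":[0,0,0],"angular":[0,0,0]},{"fingers":10,"delta_pos":[0,0,0],"angular":[0,0,0]},{"fingers":10,"delta_pos":[0,0,0],"angular":[0,0,0]},{"fingers":10,"delta_pos":[0,0,0],"angular":[0,0,0]}]'
python3 - <<'E'
from h import *
togo((.5697,-.1738,.2),50)
print(env.get_state()["qvel"].round(4))
side=env.read_camera("side");print(proj(env.camera_params("side"),np.array([.57,-.174,.153])))
cv2.imwrite("pics/s5.png",cv2.resize(side[90:390,220:520],(600,600),interpolation=cv2.INTER_CUBIC))
E
```

```text
clock: 14.1
tcp_pos: [0.5695, -0.1734, 0.2014]
orientation: [-0.001, 0.343, 0.939, 0.0]
wrist_force: [-0.1, 0.3, -6.5]
finger_gap: 0.023
clock: 14.7
tcp_pos: [0.57, -0.1737, 0.2023]
orientation: [0.0, 0.343, 0.939, 0.0]
wrist_force: [-0.2, 0.3, -6.6]
finger_gap: 0.023
t 14.7 tcp [ 0.57   -0.1737  0.2023] jaw 49.91 turn tool z -0.0016 shift mm [ 0.2 -0.3  2.3] zax [ 1.e-04  1.e-04 -1.e+00] gap 0.02302474332858273 F [-0.2   0.31 -6.62] q [-0.43  0.36  0.05  1.25  0.    0.27]
[-0.001  -0.0015 -0.001   0.0014 -0.0005 -0.0008]
[375.73928986 260.2131494 ]
```

View pics/s5.png

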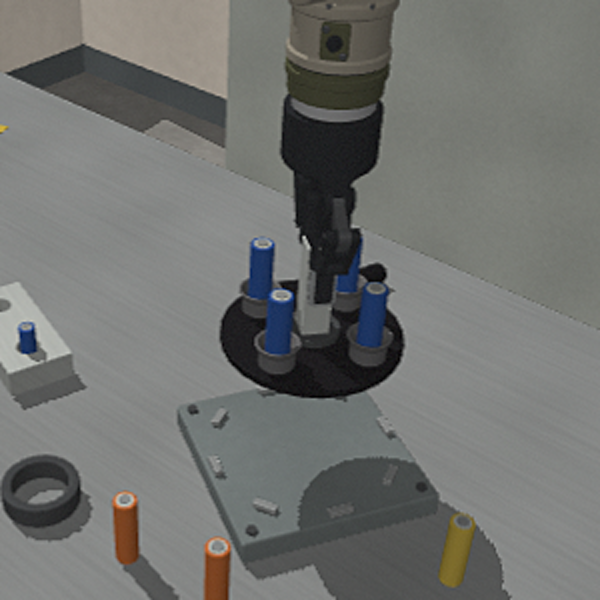

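The carrier is up and level, with its centre at about (376, 257) in the full side view; I expected (376, 260) for an underside at 153 mm. All four cells are seated, and the short cell and ring are undisturbed.

```bash
python3 -c "
from workcell import env
print(env.hand_in())"
```

```text
the job is handed in; nothing more can be done
None
```

I moved the tall cell from the stand to the free socket and lowered it until it touched the socket floor (about 3 N). I let go of it there, then gripped the carrier by its post and lifted it about 130 mm. I handed the job in after 14.7 s, with the arm still holding the carrier.

- **Seating:** with the fingers clear, the new cell's top showed about 1.5 px from where the wrist camera should see it. From the side, all four cells looked fully down in their sockets.
- **Lift:** the carrier's underside is about 155 mm above the bench. It looks level in the side view, and the tool axis is vertical. The arm is still, the carried weight reads 6.6 N, and the grip is set to 100 N at a 23 mm opening.
- **Left alone:** the short cell and the ring look undisturbed in the last picture. The screwdriver is mostly hidden behind the carrier there; it looked in place in the picture after the cell was released.

No check failed or disagreed. The wrist and top cameras differed by about 2 mm on the tall cell's position, and I used the average. The hand-in gave no verdict.

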